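# Set the brass filter bowl in the ring stand

## Robot

A 6-joint arm with a two-finger parallel gripper is mounted at the origin on the work surface. World frame = base frame: x ahead of the robot, y to its left, z up, the work surface at z = 0. Lengths are in m, angles in rad, forces in N, time in s.
With the tool pointing down it reaches from about 0.275 to 0.975 m from the base axis. Payload 8.4 kg.
Tool frame: the origin (TCP) lies at the centre of the arm's flange, where the gripper is bolted on; the fingertips stand 190 mm ahead of it and the grasp point (between the pads) lies 171 mm ahead of it (pinch_z is the distance from the TCP to the grasp point, in m); z points along the fingers, y is the line along which they close (so a half turn about z gives the same grasp; the last joint's range is limited). The gripper opens to 92 mm and grips with 3 to 60 N. Pads are 20 mm wide; open, the fingers measure 128 mm over their backs; the gripper's body (75 mm by 189 mm) begins 69 mm behind the grasp point.
Start: joints at [1.333, 0.353, 1.633, -0, 1.155, -0.002], TCP at [0.146, 0.608, 0.405] pointing down, gripper open.
Joint ranges: [-2.63, 2.63], [-0.92, 2.1], [0.06, 2.66], [-1.3, 4.44], [0, 2.69], [-3.02, 3.02]. Speed limits (rad/s): [2.22, 2.22, 2.79, 3.14, 3.14, 3.14].

## Interface

Orientations are given as a unit quaternion [w, x, y, z].
In Python, from rig import move_pose, movel, set_joints, gripper_open, grab, sleep, inverse_kinematics, state, grab_frame, get_calibration, MotionError, job_done, spot_in, cut_out, pinch_z gives the robot as it stands. The module is installed in compiled form; this text tells all that it offers. Calls block until the motion is done:
- move_pose(position, orientation): joint-space move of the TCP to a pose.
- movel(position, attitude=None, feed=0.15): straight line of the TCP; attitude=None keeps the orientation; feed is the mean speed in m/s.
- set_joints(angles): joint-space move.
- gripper_open() and grab(): open the fingers fully, or close them until they stop; the grip force is fixed at half the most.
- sleep(seconds).
- inverse_kinematics(position, orientation): joint angles nearest the present ones, or None.
- state(): the state.
- grab_frame(name): name is "scene" or "top" or "wrist"; returns (picture, depth): 400x640x3 uint8, blue, green, red; 400x640 float32, m along the optical axis (not along the pixel's ray), 0 where there is no reading.
- get_calibration(name): a dict with "fx", "fy", "cx", "cy" (pixels), "R" (3x3) and "t" (3): a world point X has camera coordinates R X + t. Camera axes: x right, y down, z forward; pixel columns grow to the right and rows downward; lengths in m; the calibration is good to about 2 mm. A picture is of the moment at which its call begins: read the wrist's pose just before it. get_calibration takes no time and is no camera call; for the wrist camera it gives the pose at the moment of the call.
A pose or a line that the arm cannot do raises MotionError and nothing moves.
- job_done(): hands the job in; it is judged then, once.
Trained networks look in the newest picture that a camera, given by its name, has taken for a name from the list of things; names that differ only in an ending like _2 or _b are one class to them, and where a whole thing is asked for, a point or a joint stands for the part that bears it (a point fixed in the world has none). Each returns a list of dicts, best first, with "p" (0 to 1); they miss things now and then, are a little off and sometimes report something else, mostly with a low value. They report only what shows in the picture. A call takes as long as a camera call. They do not tell look-alikes from the thing itself.
- spot_in(camera, thing): "at" ([x, y, z] in m, in world coordinates, good to about 4 mm: the middle of the surface that is visible of it).
- cut_out(camera, thing): "mask" (400x640 bool, what is visible of it).
The state is a dict: "t": time; "q": joint angles; "joint_vel": joint speeds; "joint_torque": joint torques, N m; "ee_pos": TCP position; "tool_rot": TCP orientation; "force": force on the tool from outside, world axes, zero at the start; "moment": the same for the moment, N m; "opening": finger opening in m; "grasp_force": force on a finger pad.
Only numpy, scipy, OpenCV 4.12 (cv2) and the standard library are available. Lean on these libraries where they do the work, as an engineer would, in place of code of your own. Each camera call takes 0.05 s, during which the arm holds its last target. There are 200 camera calls.

## Task

Take the brass filter bowl out of the blue tray and set it in the red ring stand on the bench, mouth up, centred in the ring and level, so its gasket can be fitted next. Lower it into the ring rather than dropping it, let go, and leave the silver-grey filter bowl in its place.

Things in the scene. Friction and masses are not known exactly. Their poses are not given: they have to be found in the camera images.
- brass_bowl_mid (a point): Yellow brass filter bowl: open-mouthed cup, straight wall 56 mm in outside diameter, hemispherical bottom (radius 28 mm), 74 mm tall, wall 4 mm, no handle, about 0.4 kg. The point is its centre, on the axis, 37 mm above its lowest point and 37 mm below its mouth; z runs up the axis to the mouth. Starts upright in one of the tray's two rubber rings.
- steel_bowl_mid (a point): Silver-grey aluminium filter bowl: open-mouthed cup, straight wall 56 mm in outside diameter, hemispherical bottom (radius 28 mm), 74 mm tall, wall 4 mm, no handle, about 0.4 kg. The point is its centre, on the axis, 37 mm above its lowest point and 37 mm below its mouth; z runs up the axis to the mouth. Stands in the tray's other rubber ring and stays there.
- tray: Blue tray, 120 x 250 mm (x, y), rim 12 mm high, fixed to the bench; origin under its centre. In it two black rubber rings, 50 mm outside, 36 mm hole, tops 17 mm above the bench, centres at y = -65 and +65 mm of the tray, each holding a bowl by its round bottom only.
- stand_seat (a point): Red ring stand: this point is the centre of the ring's hole, level with its top, 60 mm above the bench; z up. Ring of 7 mm round bar, 50 mm outside, 36 mm hole, on three legs and a dark round foot 110 mm across, fixed. A seated bowl rests on the ring by its round bottom, its centre 28 mm above this point; friction keeps any lean it is let go with.
Mind the look-alikes: they are no part of the job. Of the things shaped like the part that bears brass_bowl_mid, the brass one is meant.

How it is judged:
On the way:
1. the brass bowl is lifted clear of its rubber ring (height (world z) of brass_bowl_mid above 0.085 m), for 0.1 s.
At the end, for the whole second after the job is handed in: The brass bowl rests in the red ring, mouth up, at rest: its centre within 12 mm of the ring's axis and 18 to 38 mm above the ring's top, its axis within 10 degrees of vertical. The grey bowl's centre is within 20 mm of where it started and it leans less than 17 degrees (horizontal distance between brass_bowl_mid and stand_seat below 0.012 m and z of brass_bowl_mid in the frame of stand_seat between 0.018 and 0.038 m and angle between brass_bowl_mid's own z axis and vertical below 0.175 rad and contact force between brass_bowl and stand above 0.5 N and linear speed of brass_bowl below 0.02 m/s and angular speed of brass_bowl below 0.2 rad/s and distance of steel_bowl_mid from where it was at the start of the episode below 0.02 m and angle between steel_bowl_mid's own z axis and vertical below 0.3 rad); the robot touches nothing.
It fails at once if the brass bowl is dropped (falls free faster than 0.5 m/s, a fall of about 13 mm) (contact force between the fingers and brass_bowl below 0.05 N and linear speed of brass_bowl above 0.5 m/s).
It fails at once if the grey bowl is taken out of or knocked over in its rest (centre moved more than 30 mm) (distance of steel_bowl_mid from where it was at the start of the episode above 0.03 m).
It also fails if it takes over 38 s, if anything falls off the work surface, if the arm or the gripper's body presses on something with over 40 N, if the wrist force passes 120 N, or if a joint passes its speed limit or range.

## Working session

There is one attempt and no reset: what is moved stays moved. The work goes in short steps, each a Python script; the robot and the scene stay as the last script left them, time stands still between calls to the robot, and variables do not carry over. Pictures are saved under pics/ and viewed, at most 10 in all, crops included, and the job is handed in when it is done.

```bash
mkdir -p pics
python3 - <<'E'
from rig import *
import cv2, numpy as np
np.set_printoptions(precision=4,suppress=True)
ims=[]
for c in("scene","top"):
    p,d=grab_frame(c); ims.append(p); cv2.imwrite(f"pics/{c}0.png",p); np.save(f"{c}0.npy",d)
    for th in("brass_bowl_mid","steel_bowl_mid","tray","stand_seat"):
        try: print(c,th,[(np.round(r["at"],4).tolist(),round(r["p"],2)) for r in spot_in(c,th)])
        except Exception as e: print(c,th,e)
    k=get_calibration(c); print(k)
print(state()["t"],state()["tool_rot"],state()["opening"],pinch_z)
E
```

```text
scene brass_bowl_mid [([0.3736, 0.2194, 0.0414], 0.81), ([0.6018, 0.4025, 0.0477], 0.69)]
scene steel_bowl_mid [([0.5466, 0.1337, 0.062], 0.69)]
scene tray [([0.5658, 0.1993, 0.0026], 0.87)]
scene stand_seat [([0.4964, -0.2057, 0.0062], 0.85)]
{'fx': 363.1444813271042, 'fy': 363.1444813271042, 'cx': 318.0913620486764, 'cy': 200.02632199213042, 'R': array([[ 0.0139,  0.9998, -0.0147],
       [ 0.7264, -0.0202, -0.687 ],
       [-0.6871, -0.0012, -0.7265]]), 't': array([-0.0402, -0.3143,  1.4266])}
top brass_bowl_mid [([0.5867, 0.2486, 0.0506], 0.95), ([0.5894, 0.4014, 0.0469], 0.94), ([0.3558, 0.2213, 0.0503], 0.73)]
top steel_bowl_mid [([0.5314, 0.1322, 0.0391], 0.77)]
top tray [([0.5564, 0.1871, 0.0037], 0.79)]
top stand_seat [([0.4844, -0.1995, 0.009], 0.82)]
{'fx': 471.26213465688716, 'fy': 471.26213465688716, 'cx': 324.30926377485497, 'cy': 196.89134662514388, 'R': array([[-0.0019, -0.9996, -0.0275],
       [-0.9937,  0.005 , -0.112 ],
       [ 0.1121,  0.0271, -0.9933]]), 't': array([0.049 , 0.5009, 1.0917])}
0.5 [-0.      0.1176  0.9931 -0.    ] 0.09197810746047226 0.1714
```

View pics/scene0.png

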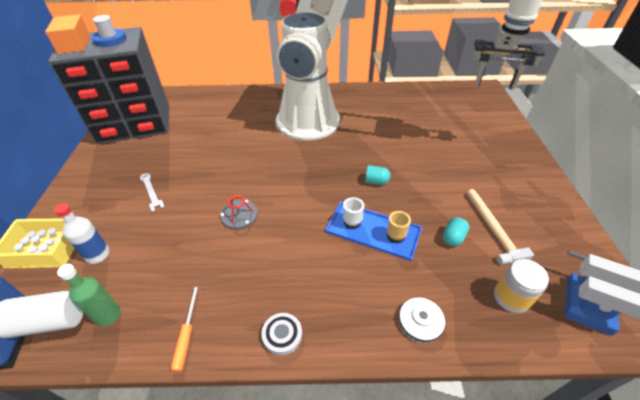

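View pics/top0.png

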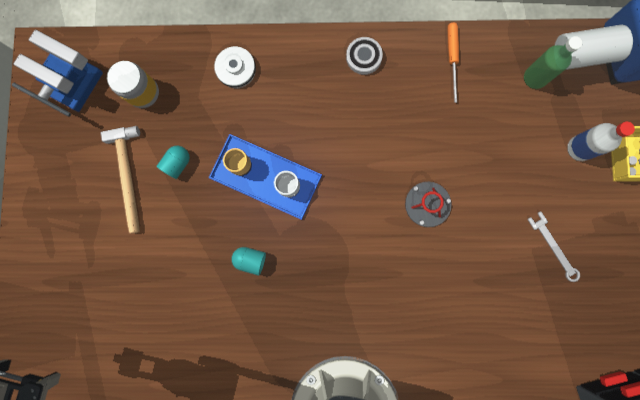

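Scene view: brass bowl (399,226) and grey bowl (353,211) in the blue tray, red stand (238,212). Teal cups lie on the bench at (377,175) and (456,232). In the top view the brass bowl is at (237,161), the grey one at (287,183), the teal cups at (249,261) and (173,162), and the stand at (429,203). Only the yellow cup in the tray fits the description. I'll confirm it in a crop, then measure it. The two cameras' detections differ by about 12 mm, so I'll check that too.

```bash
cat > h.py <<'E'
from rig import *
import cv2, numpy as np
from scipy.optimize import least_squares
np.set_printoptions(precision=4,suppress=True)
def cloud(d,k):
    v,u=np.indices(d.shape)
    P=np.stack([(u-k["cx"])/k["fx"]*d,(v-k["cy"])/k["fy"]*d,d],-1)
    W=(P-k["t"])@k["R"]; W[d<=0]=np.nan; return W
def circ(p,r=None):
    c=np.nanmedian(p,0)[:2]
    if r: return least_squares(lambda x:np.hypot(*(p[:,:2]-x[:2]).T)-r,c,loss="soft_l1",f_scale=.002).x
    return least_squares(lambda x:np.hypot(*(p[:,:2]-x[:2]).T)-x[2],[*c,.025],loss="soft_l1",f_scale=.002).x
def masks(p):
    H=cv2.cvtColor(p,cv2.COLOR_BGR2HSV); h,s,v=[H[...,i].astype(int) for i in range(3)]
    return dict(brass=(h>15)&(h<35)&(s>90)&(v>80),grey=(s<60)&(v>90),red=((h<6)|(h>173))&(s>170)&(v>90),blue=(h>100)&(h<125)&(s>150))
E
python3 - <<'E'
from h import *
for c in("scene","top"):
    p=cv2.imread(f"pics/{c}0.png"); d=np.load(f"{c}0.npy"); W=cloud(d,get_calibration(c)); M=masks(p)
    bench=W[250:330,330:400] if c=="top" else W[230:260,240:320]
    print(c,"bench z",np.nanmedian(bench[...,2]))
    for n,ctr in dict(brass=(.59,.25),grey=(.535,.13),red=(.48,-.2),blue=(.56,.19)).items():
        near=np.hypot(W[...,0]-ctr[0],W[...,1]-ctr[1])<(.15 if n=="blue" else .06)
        q=W[M[n]&near]; z=q[:,2]; print(n,len(q),"z",np.percentile(z,[2,50,98]))
        if n=="blue": print(cv2.minAreaRect((q[:,:2]*1000).astype(np.float32))); continue
        t=q[z>(.082 if n!="red" else .05)]
        if n!="red": t=q[(z>.075)&(z<.1)]
        if len(t)>6: print("  top pts",len(t),t.mean(0),"circle",circ(t))
p=cv2.imread("pics/top0.png")[120:240,200:320]; s=cv2.imread("pics/scene0.png")[150:270,320:480]
cv2.imwrite("pics/crop.png",np.hstack([cv2.resize(p,(340,340),interpolation=2),cv2.resize(s,(453,340),interpolation=2)]))
E
```

```text
scene bench z -0.0007371962368804217
brass 480 z [0.0279 0.0604 0.0822]
  top pts 117 [0.5881 0.2503 0.0794] circle [0.587  0.2503 0.0257]
grey 475 z [0.023  0.0604 0.0824]
  top pts 115 [0.534  0.1321 0.0796] circle [0.5337 0.1321 0.0259]
red 25 z [0.0567 0.0588 0.0613]
  top pts 25 [ 0.4791 -0.2116  0.0587] circle [ 0.4889 -0.2028  0.0215]
blue 2003 z [0.0002 0.0034 0.0119]
((558.4221801757812, 187.41456604003906), (250.59365844726562, 121.14854431152344), 65.87592315673828)
top bench z -0.0003969442204378017
brass 528 z [0.0335 0.0467 0.0838]
  top pts 126 [0.5796 0.2496 0.0807] circle [0.5824 0.251  0.0255]
grey 520 z [0.0335 0.0407 0.0837]
  top pts 129 [0.5276 0.1337 0.0809] circle [0.5294 0.1331 0.0258]
red 148 z [0.0138 0.0582 0.0617]
  top pts 126 [ 0.4863 -0.201   0.0585] circle [ 0.4856 -0.201   0.0219]
blue 3620 z [-0.0006  0.004   0.0133]
((555.7360229492188, 192.6422576904297), (249.4534149169922, 118.28205871582031), 65.72933959960938)
```

View pics/crop.png

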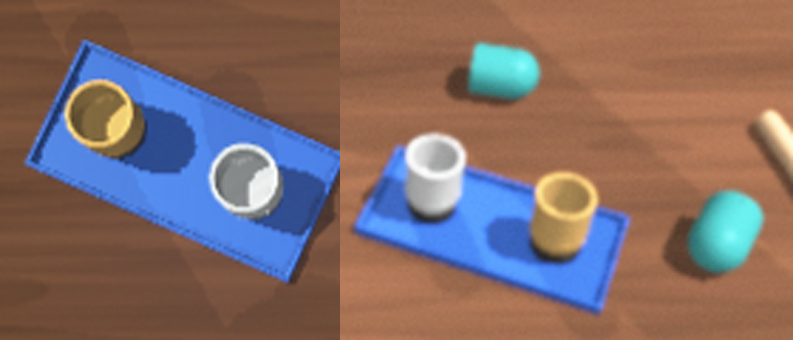

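The crop confirms the yellow brass bowl in the tray as the part (left half, about (104,118)). The grey bowl is its neighbour, and the teal cups are decoys lying on the bench. Next I'll hover over it and refine the position with the wrist camera.

```bash
cat >> h.py <<'E'
def quat(phi):
    a=np.radians((90+phi)/2); return [0,np.cos(a),np.sin(a),0]
PHI=-24.2
def wristfit(name,ctr,zlo,zhi,tag):
    k=get_calibration("wrist"); p,d=grab_frame("wrist"); cv2.imwrite(f"pics/{tag}.png",p)
    W=cloud(d,k); m=masks(p)[name]&(np.hypot(W[...,0]-ctr[0],W[...,1]-ctr[1])<.05)
    q=W[m]; t=q[(q[:,2]>zlo)&(q[:,2]<zhi)]
    if len(t)<10: print(tag,"few",len(q)); return p,W
    print(tag,len(t),"circle",circ(t),"z",np.percentile(q[:,2],[2,50,98]),"mouth plane",np.linalg.lstsq(np.c_[t[:,:2]-t[:,:2].mean(0),np.ones(len(t))],t[:,2],rcond=None)[0])
    return p,W
E
python3 - <<'E'
from h import *
print(inverse_kinematics([.585,.2507,.40],quat(PHI)))
move_pose([.585,.2507,.40],quat(PHI)); sleep(.2)
wristfit("brass",(.585,.2507),.076,.09,"w1")
for b,n in(("grey",(.532,.1326)),): wristfit(b,n,.076,.09,"w1g")
s=state(); print(s["t"],s["ee_pos"],s["tool_rot"],s["force"])
E
```

```text
[ 0.4025  0.3749  1.6122 -0.      1.1546  0.8249]
w1 800 circle [0.5854 0.252  0.0253] z [0.0354 0.05   0.0814] mouth plane [0.0037 0.0072 0.0801]
w1g 459 circle [0.5317 0.1343 0.0256] z [0.0157 0.0512 0.0812] mouth plane [-0.0154 -0.031   0.0798]
2.8333 [0.5848 0.2511 0.4   ] [0.     0.8394 0.5435 0.    ] [ 0.4635 -0.1669  0.5413]
```

View pics/w1.png

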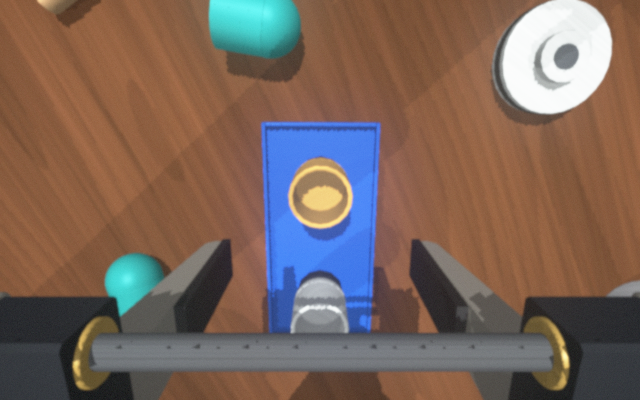

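Wrist view: the brass bowl is at (320,195), upright between the fingers' plane and clear of the grey bowl (320,310). Now I'll grasp and lift it.

Run:
```python
from h import *
c=[.5852,.2516]; z=.056+pinch_z
movel([*c,z+.06],quat(PHI),feed=.2); movel([*c,z],feed=.07); print("down",state()["force"])
grab(); s=state(); print("grip",s["t"],s["opening"],s["grasp_force"],s["force"])
movel([*c,z+.02],feed=.06); s=state(); print(s["opening"],s["grasp_force"],s["force"])
movel([*c,z+.16],feed=.15)
move_pose([.487,-.16,z+.16],quat(PHI)); sleep(.2)
p,W=wristfit("red",(.487,-.202),.045,.066,"w2")
wristfit("brass",(.487,-.16),.2,.3,"w2b")
top,d=grab_frame("top"); cv2.imwrite("pics/top1.png",top)
s=state(); print(s["t"],s["ee_pos"],s["opening"],s["grasp_force"],s["force"])
```

```text
down [ 0.865   0.0508 -0.032 ]
grip 5.1917 0.05560239583240647 30.000656449309417 [-4.027   1.4666  3.8059]
0.055525711573541435 29.998737445207553 [-0.3752 -1.0081 -6.0116]
w2 22 circle [ 0.4621 -0.2141  0.0517] z [0.0118 0.0305 0.0587] mouth plane [2.3619 1.2448 0.0555]
w2b 10811 circle [ 0.4891 -0.158   0.0256] z [0.1953 0.2207 0.3047] mouth plane [0.2146 0.4738 0.2296]
8.6667 [ 0.4872 -0.1596  0.3873] 0.05578421219707517 29.998805826892294 [-0.6025 -0.2278 -5.0381]
```

View pics/w2.png

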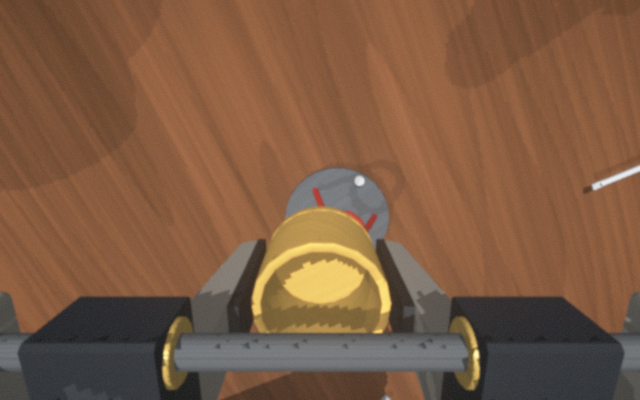

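Wrist view: the bowl is held between the pads, rim centre about (320,300). It hides part of the ring on the foot at (337,215). I'll shift back so the whole ring shows, and check the held bowl's tilt from its rim.

Run:
```python
from h import *
u=np.array([.41,.912])
c=np.array([.487,-.202])-.12*u
movel([*c,.3874],feed=.2); sleep(.2)
k=get_calibration("wrist"); p,d=grab_frame("wrist"); cv2.imwrite("pics/w3.png",p); np.save("w3.npy",d)
W=cloud(d,k); M=masks(p)
q=W[M["red"]&(np.hypot(W[...,0]-.487,W[...,1]+.202)<.06)]; print("red",len(q),np.percentile(q[:,2],[2,50,98]))
t=q[(q[:,2]>.053)&(q[:,2]<.066)]; print(len(t),circ(t),circ(t,.0215))
m=(np.hypot(W[...,0]-c[0],W[...,1]-c[1])<.045)&(W[...,2]>.17)&(W[...,2]<.26)&M["brass"]
b=W[m]; r=np.hypot(b[:,0]-c[0],b[:,1]-c[1])
print("bowl",len(b),np.percentile(b[:,2],[1,50,90,99]))
# rim: highest points per azimuth, robust plane fit
a=np.arctan2(b[:,1]-c[1],b[:,0]-c[0]); bins=((a+np.pi)/(2*np.pi)*36).astype(int)
rim=np.array([b[bins==i][np.argsort(b[bins==i][:,2])[-6:-1]].mean(0) for i in range(36) if (bins==i).sum()>8])
o=rim.mean(0); f=least_squares(lambda x:rim[:,2]-x[2]-(rim[:,:2]-o[:2])@x[:2],[0,0,o[2]],loss="soft_l1",f_scale=.002).x
v=np.array([np.cos(np.radians(PHI)),np.sin(np.radians(PHI))])
print("rim",len(rim),circ(rim),"slopes",f,"along closing",f[:2]@v,"along u",f[:2]@u,"resid",np.std(rim[:,2]-f[2]-(rim[:,:2]-o[:2])@f[:2]))
s=state(); print(s["t"],s["ee_pos"],s["opening"])
```

```text
red 1129 [0.049  0.0583 0.06  ]
1104 [ 0.4877 -0.2027  0.0217] [ 0.4877 -0.2027]
bowl 14260 [0.1945 0.216  0.2401 0.2412]
rim 36 [ 0.4395 -0.3099  0.0252] slopes [0.1084 0.2587 0.2368] along closing -0.00722046940454935 along u 0.28037009405623936 resid 0.0042395003347688994
9.8667 [ 0.4381 -0.3107  0.3874] 0.05594807434592547
```

View pics/w3.png

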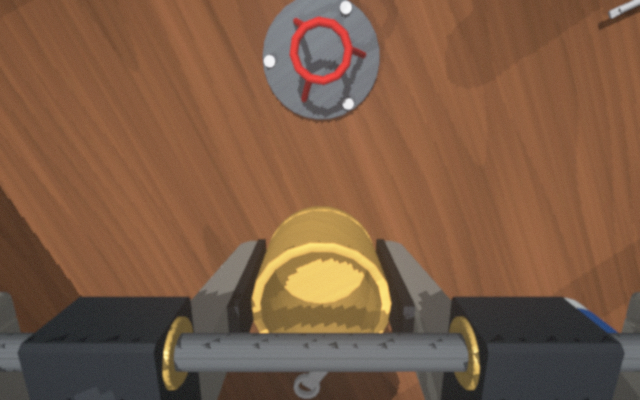

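The ring is fully visible at (320,50) and measures (0.4877, -0.2027). The rim fit may be spoilt by the bar hiding the near rim, so I'll look at the tilt by azimuth.

Run:
```python
from h import *
p=cv2.imread("pics/w3.png"); W=cloud(np.load("w3.npy"),get_calibration("wrist")); M=masks(p)
s=state()["ee_pos"]; u=np.array([.41,.912]); v=np.array([np.cos(np.radians(PHI)),np.sin(np.radians(PHI))])
m=M["brass"]&(np.hypot(W[...,0]-s[0],W[...,1]-s[1])<.05)&(W[...,2]>.15)&(W[...,2]<.27)
b=W[m]; L=np.c_[(b[:,:2]-s[:2])@v,(b[:,:2]-s[:2])@u,b[:,2]]
a=np.degrees(np.arctan2(L[:,1],L[:,0]))
for i in range(-180,180,20):
    q=L[(a>=i)&(a<i+20)]
    if len(q)>20: q=q[np.argsort(q[:,2])]; print(i+10,len(q),"hi",np.median(q[-15:],0)*1000)
o=L[(L[:,1]>.012)&(np.abs(L[:,0])<.006)&(np.hypot(L[:,0],L[:,1])>.0265)&(L[:,2]<.235)]
print("far wall outer: dy/dz",np.polyfit(o[:,2],o[:,1],1) if len(o)>10 else len(o), np.percentile(o[:,2],[2,98]))
```

```text
-170 794 hi [-24.1404  -4.6774 241.3568]
-150 958 hi [-22.5711  -9.8296 240.9483]
-130 899 hi [-17.1275 -15.5767 232.9122]
-110 850 hi [-10.089  -21.0957 225.7202]
-90 832 hi [ -2.0193 -23.6876 222.454 ]
-70 873 hi [ 10.7834 -21.7264 224.655 ]
-50 959 hi [ 18.3753 -16.2132 232.1672]
-30 1053 hi [ 24.537   -9.6473 240.7498]
-10 908 hi [ 25.9724  -4.77   241.0209]
10 477 hi [ 26.7423   3.1076 241.3664]
30 466 hi [ 22.5191  15.3737 241.1558]
50 765 hi [ 17.7884  20.5313 241.2748]
70 972 hi [  8.2734  24.2382 241.3406]
90 1020 hi [ -0.3264  26.2732 241.4877]
110 930 hi [ -8.2455  24.1749 241.4522]
130 692 hi [-15.4062  19.3086 241.5448]
150 423 hi [-22.1745  12.5501 241.4581]
170 389 hi [-24.5449   2.4686 241.2321]
far wall outer: dy/dz [-0.0005  0.0274] [0.1916 0.2344]
```

The visible rim is at z = 241.3 mm all round, so the bowl is level; the earlier slope came from the hidden near rim. Now I'll place it with guarded lowering.

Run:
```python
from h import *
c=[.4877,-.2027]
movel([*c,.3874],feed=.2); movel([*c,.279],feed=.1); sleep(.3)
f0=state()["force"][2]; z=.279; print("base",state()["force"])
while z>.266:
    z-=.001; movel([*c,z],feed=.02); sleep(.08); f=state()["force"][2]
    if f-f0>3.5: break
s=state(); print("contact z",z,s["force"],s["ee_pos"],s["opening"],s["t"])
```

```text
base [-1.3455  0.2356 -5.2696]
contact z 0.271 [ 0.0912  0.0773 -1.0122] [ 0.4878 -0.2027  0.2712] 0.056071860552901524 14.8167
```

Contact comes at TCP z = 0.271 (0.2704 expected), so the bowl's weight is on the ring. I'll let go, rise clear and look.

Run:
```python
from h import *
c=np.array([.4877,-.2027]); 
gripper_open(); sleep(.3); s=state(); print(s["force"],s["opening"])
movel([*c,.36],feed=.08); movel([*(c-.05*np.array([.41,.912])),.42],feed=.2); sleep(.2)
k=get_calibration("wrist"); p,d=grab_frame("wrist"); W=cloud(d,k)
b=W[masks(p)["brass"]&(np.hypot(W[...,0]-c[0],W[...,1]-c[1])<.05)]; t=b[b[:,2]>np.percentile(b[:,2],98)-.003]
print("mouth",len(t),circ(t),np.linalg.lstsq(np.c_[t[:,:2]-t[:,:2].mean(0),np.ones(len(t))],t[:,2],rcond=None)[0])
q,d2=grab_frame("top"); g=cloud(d2,get_calibration("top"))
gp=g[masks(q)["grey"]&(np.hypot(g[...,0]-.53,g[...,1]-.133)<.06)]; gp=gp[(gp[:,2]>.075)&(gp[:,2]<.1)]; print("grey",circ(gp))
x=grab_frame("scene")[0]
cv2.imwrite("pics/end.png",np.hstack([cv2.resize(p,(480,300)),cv2.resize(x[150:270,190:318],(320,300))]))
print(state()["t"])
```

```text
[ 0.2798  0.0603 -0.326 ] 0.09213570801810024
mouth 1025 [ 0.4862 -0.2018  0.0257] [ 0.03   -0.0172  0.1235]
grey [0.5293 0.1333 0.0257]
17.9583
```

View pics/end.png

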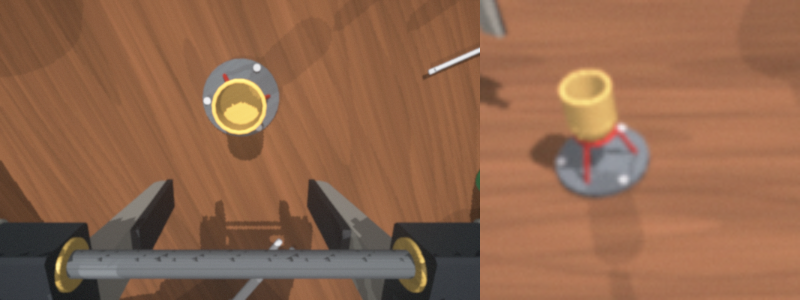

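The bowl sits upright in the ring at (240,106), about 2 mm off centre and leaning about 2°. The grey bowl hasn't moved and the gripper is clear.

```bash
python3 -c "
from rig import *
print(job_done())"
```

```text
the job is handed in; nothing more can be done
None
```

The brass bowl is in the red ring stand, mouth up, about 2 mm off centre and leaning about 2°; the grey bowl is where it was, and the job was handed in at about 18 s (no verdict was returned).

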